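# Scrub the sample tubes and put each tube's own cap back on

### The job

Scrub the four amber sample tubes in the rack with the tube brush, narrowest tube first and widest last because the bristles splay with use: in each, run it right down to the bottom and draw it up again. Then hang the brush back in its stand, and close the tubes with the caps lying on the desk (sometimes one is missing): the caps look alike but their bores differ slightly, so find by trial which belongs to which tube - the widest tube that it will go over - and leave each fully down on its own tube. A tube whose cap is missing stays open; do not disturb the dropper bottle beside the caps.

Things in the scene. Friction and masses are not known exactly. Their poses are not given: they have to be found in the camera images.
- mouth_22 (a point): centre of the open mouth of the 22 mm tube: upright amber glass tube, outer diameter 22 mm, inside 18 mm (16 mm at the slightly drawn-in lip), fixed in the low metal rack; z up. Mouth about 102 mm above the desk, inside depth 86 mm, outer rim edge tapered. The four tubes (22, 26, 30, 34 mm) stand in one row, 54 mm apart, in any order; upper 46 mm of glass stands free of the rack.
- mouth_26 (a point): centre of the open mouth of the 26 mm tube: upright amber glass tube, outer diameter 26 mm, inside 22 mm (20 mm at the slightly drawn-in lip), fixed in the low metal rack; z up. Mouth about 102 mm above the desk, inside depth 86 mm, outer rim edge tapered. The four tubes (22, 26, 30, 34 mm) stand in one row, 54 mm apart, in any order; upper 46 mm of glass stands free of the rack.
- mouth_30 (a point): centre of the open mouth of the 30 mm tube: upright amber glass tube, outer diameter 30 mm, inside 26 mm (24 mm at the slightly drawn-in lip), fixed in the low metal rack; z up. Mouth about 102 mm above the desk, inside depth 86 mm, outer rim edge tapered. The four tubes (22, 26, 30, 34 mm) stand in one row, 54 mm apart, in any order; upper 46 mm of glass stands free of the rack.
- mouth_34 (a point): centre of the open mouth of the 34 mm tube: upright amber glass tube, outer diameter 34 mm, inside 30 mm (28 mm at the slightly drawn-in lip), fixed in the low metal rack; z up. Mouth about 102 mm above the desk, inside depth 86 mm, outer rim edge tapered. The four tubes (22, 26, 30, 34 mm) stand in one row, 54 mm apart, in any order; upper 46 mm of glass stands free of the rack.
- cap_p: black ribbed cap standing mouth down, 42 mm across, 26 mm high, 40 g; bore 20 mm deep. Origin: centre of its open underside, z up through the closed top. May be absent. The caps look alike but have bores of 24, 28, 32 and 36 mm, one each, for the 22, 26, 30 and 34 mm tubes; which is which is not told: try them.
- cap_q: black ribbed cap standing mouth down, 42 mm across, 26 mm high, 40 g; bore 20 mm deep. Origin: centre of its open underside, z up through the closed top. May be absent. A bore too small stays on top of the tube's rim; the right one sinks 20 mm until the cap's top rests on the rim; one too big drops loosely over a thinner tube.
- cap_r: black ribbed cap standing mouth down, 42 mm across, 26 mm high, 40 g; bore 20 mm deep. Origin: centre of its open underside, z up through the closed top. May be absent. Same outside as the other caps, different bore: it belongs on the widest of the four tubes that it will go over.
- cap_s: black ribbed cap standing mouth down, 42 mm across, 26 mm high, 40 g; bore 20 mm deep. Origin: centre of its open underside, z up through the closed top. May be absent. Same outside as the other caps, different bore.
- tube_brush: straight tube brush, 160 mm long, upright in its stand, 50 g. Origin: the bristle tip (lowest point), z up along the brush. Bristle head 12 mm thick from z 0 to 56 mm, wire stem up to 100 mm, flat round collar 30 mm across from 100 to 106 mm, round wooden handle 18 mm thick from 106 to 160 mm (grip it here)
- brush_tip (a point): the bristle tip of the brush, same point as the brush's origin
- stand_top (a point): centre of the top of the brush stand: a fixed white sleeve 38 mm across, bore 18 mm, 112 mm high on a dark 84 mm foot. The brush hangs in the bore with its collar resting on this top, tip 100 mm below it
- dropper_bottle_a: small dark dropper bottle, 36 mm across, 77 mm high, standing loose on the desk; not part of the job. Origin: centre of its underside
Things that resemble listed ones, but are neither listed nor needed, are in the scene too. What is shaped like the cap_p but green or white is not meant.

How it is judged (in metres and radians):
On the way, in this order (a step that is already met when the one before it is completed fails the run):
1. the brush tip is down at the bottom of the 22 mm tube (at least 68 mm below its mouth) (z of brush_tip in the frame of mouth_22 below -0.068 m and horizontal distance between brush_tip and mouth_22 below 0.013 m), for 0.05 s.
2. the brush is drawn up in the 22 mm tube (tip less than 45 mm below the mouth, or out of it) (z of brush_tip in the frame of mouth_22 above -0.045 m and horizontal distance between brush_tip and mouth_22 below 0.02 m), for 0.05 s.
3. the brush tip is down at the bottom of the 26 mm tube (at least 68 mm below its mouth) (z of brush_tip in the frame of mouth_26 below -0.068 m and horizontal distance between brush_tip and mouth_26 below 0.013 m), for 0.05 s.
4. the brush is drawn up in the 26 mm tube (tip less than 45 mm below the mouth, or out of it) (z of brush_tip in the frame of mouth_26 above -0.045 m and horizontal distance between brush_tip and mouth_26 below 0.02 m), for 0.05 s.
5. the brush tip is down at the bottom of the 30 mm tube (at least 68 mm below its mouth) (z of brush_tip in the frame of mouth_30 below -0.068 m and horizontal distance between brush_tip and mouth_30 below 0.013 m), for 0.05 s.
6. the brush is drawn up in the 30 mm tube (tip less than 45 mm below the mouth, or out of it) (z of brush_tip in the frame of mouth_30 above -0.045 m and horizontal distance between brush_tip and mouth_30 below 0.02 m), for 0.05 s.
7. the brush tip is down at the bottom of the 34 mm tube (at least 68 mm below its mouth) (z of brush_tip in the frame of mouth_34 below -0.068 m and horizontal distance between brush_tip and mouth_34 below 0.013 m), for 0.05 s.
8. the brush is drawn up in the 34 mm tube (tip less than 45 mm below the mouth, or out of it) (z of brush_tip in the frame of mouth_34 above -0.045 m and horizontal distance between brush_tip and mouth_34 below 0.02 m), for 0.05 s.
9. the brush hangs in its stand again, collar on the top (horizontal distance between brush_tip and stand_top below 0.008 m and z of brush_tip in the frame of stand_top below -0.095 m and angle between tube_brush's own z axis and vertical below 0.1 rad and linear speed of tube_brush below 0.02 m/s), for 0.2 s.
At the end, for the whole second after the job is handed in: Brush hanging in its stand (8 mm of the axis, tip 95 mm or more below its top, upright within 0.1 rad); each cap present on its own tube, within 4 mm of its axis, cap mouth 16 mm or more below the rim (20 is fully home), level within 0.1 rad; all released and at rest (all of step 9 and horizontal distance between cap_p and mouth_30 below 0.004 m and z of cap_p in the frame of mouth_30 below -0.016 m and angle between each of cap_p, cap_q, cap_r, cap_s's own z axis and vertical below 0.1 rad and linear speed of each of cap_p, cap_q, cap_r, cap_s below 0.02 m/s and horizontal distance between cap_q and mouth_22 below 0.004 m and z of cap_q in the frame of mouth_22 below -0.016 m and horizontal distance between cap_r and mouth_34 below 0.004 m and z of cap_r in the frame of mouth_34 below -0.016 m and horizontal distance between cap_s and mouth_26 below 0.004 m and z of cap_s in the frame of mouth_26 below -0.016 m); the robot touches nothing.
It fails at once if the dropper bottle is pushed more than 4 cm or tipped over (distance of dropper_bottle_a from where it was at the start of the episode above 0.04 m or angle between dropper_bottle_a's own z axis and vertical above 0.5 rad).
Of cap_p, cap_q, cap_r, cap_s only 3 to 4 are there at a start; the rules pass over those that are not, and their reading is None.
At some moment in a run one of cap_p, cap_q may be knocked a few centimetres aside while the robot is not near it.
It also fails if it takes over 210 s, if anything falls off the work surface, if the arm or the gripper's body presses on something with over 40 N, if the wrist force passes 120 N, or if a joint passes its speed limit or range.

### The arm

A 7-joint arm with a two-finger parallel gripper is mounted at the origin on a cart in front of the work surface, level with it; the furniture and walls round the work are solid. World frame = base frame: x ahead of the robot, y to its left, z up, the work surface at z = 0. Lengths are in mm, angles in rad, forces in N, time in s.
With the tool pointing down it reaches from about 400 to 900 mm from the base axis. Payload 5.6 kg.
Tool frame: the origin (TCP) lies midway between the tips of the shut fingers; the grasp point (between the pads) lies 19 mm behind it; z points along the fingers, y is the line along which they close (so a half turn about z gives the same grasp; the last joint's range is limited). The gripper opens to 92 mm and grips with 3 to 60 N. Pads are 20 mm wide; open, the fingers measure 128 mm over their backs; the gripper's body (75 mm by 189 mm) begins 69 mm behind the grasp point.
Start: joints at [-1.344, 0.468, -0.012, 1.603, 0.006, 1.071, -0.056], TCP at [173.292, 626.481, 214.592] pointing down, gripper open.
Joint ranges: [-2.53, 2.53], [-0.31, 2.02], [-1.57, 1.55], [0.28, 2.44], [-1.29, 4.43], [0.15, 1.84], [-2.92, 2.92]. Speed limits (rad/s): [2.57, 2.57, 3.14, 3.14, 3.14, 3.14, 3.14].

### API

Orientations are given as a rotation vector (axis times angle).
In Python, from cell import robot, grip, kin, viewer gives the robot as it stands. Calls block until the motion is done:
- robot.movep(position, orientation): joint-space move of the TCP to a pose.
- robot.servo_line(position, feed=150, rotation=None): straight line of the TCP; rotation=None keeps the orientation; feed is the mean speed in mm/s.
- robot.goto_joints(angles): joint-space move.
- grip(opening, newtons=None): opening from 0.0 (shut) to 1.0 (fully open); newtons is the grip in N (None keeps the last); returns when the fingers have stopped.
- robot.hold(seconds).
- kin.ik(position, orientation): joint angles nearest the present ones, or None.
- robot.observe(): the state.
- viewer.read_camera(name): name is "side" or "top"; returns the picture (400x640x3 uint8, red, green, blue); there is no depth.
- viewer.camera_info(name): a dict with "camera_matrix" (3x3 intrinsics, pixels), "R" (3x3) and "t" (3): a world point X has camera coordinates R X + t. Camera axes: x right, y down, z forward; pixel columns grow to the right and rows downward; lengths in mm; the calibration is good to about 2 mm. A picture is of the moment at which its call begins. camera_info takes no time and is no camera call.
A pose or a line that the arm cannot do raises robot.IKError and nothing moves.
- robot.job_done(): hands the job in; it is judged then, once.
Trained networks look in the newest picture that a camera, given by its name, has taken for a name from the list of things; names that differ only in an ending like _2 or _b are one class to them, and where a whole thing is asked for, a point or a joint stands for the part that bears it (a point fixed in the world has none). Each returns a list of dicts, best first, with "confidence" (0 to 1); they miss things now and then, are a little off and sometimes report something else, mostly with a low value. They report only what shows in the picture. A call takes as long as a camera call. They do not tell look-alikes from the thing itself.
- viewer.silhouettes(name, camera): "mask" (400x640 bool, what is visible of it).
- viewer.pinpoint(name, camera): "at" ([x, y, z] in mm, in the coordinates of the camera as it stood for that picture, good to about 4 mm: a listed point, or the origin of a listed thing).
The state is a dict: "t": time; "joints": joint angles; "joint_velocities": joint speeds; "joint_torque": joint torques, N m; "tcp_pos": TCP position; "tcp_rot": TCP orientation; "contact_force": force on the tool from outside, world axes, zero at the start; "wrist_torque": the same for the moment, N m; "grip_width": opening from 0.0 (shut) to 1.0 (fully open); "grip_force": force on a finger pad.
Only numpy, scipy, OpenCV 4.12 (cv2) and the standard library are available. Lean on these libraries where they do the work, as an engineer would, in place of code of your own. Each camera call takes 0.05 s, during which the arm holds its last target. There are 200 camera calls.

## Working session

There is one attempt and no reset: what is moved stays moved. The work goes in short steps, each a Python script; the robot and the scene stay as the last script left them, time stands still between calls to the robot, and variables do not carry over. Pictures are saved under pics/ and viewed, at most 14 in all, crops included, and the job is handed in when it is done.

```bash
mkdir -p pics; ls; cat > h.py <<'E'
import numpy as np, cv2
from cell import robot, grip, kin, viewer
def pic(cam,fn):
    im=viewer.read_camera(cam); cv2.imwrite('pics/'+fn,im[:,:,::-1]); return im
def w(cam,p):
    c=viewer.camera_info(cam); return np.array(c["R"]).T@(np.array(p)-np.array(c["t"]))
def px(cam,X):
    c=viewer.camera_info(cam); q=np.array(c["camera_matrix"])@(np.array(c["R"])@np.array(X,float)+np.array(c["t"])); return q[:2]/q[2]
def ray(cam,u,v,z):
    c=viewer.camera_info(cam); R=np.array(c["R"]);o=-R.T@np.array(c["t"])
    d=R.T@np.linalg.inv(np.array(c["camera_matrix"]))@np.array([u,v,1.]); return o+d*(z-o[2])/d[2]
def find(n,cam):
    for d in viewer.pinpoint(n,cam):
        X=w(cam,d["at"]); print(n,cam,round(d["confidence"],2),X.round(0),px(cam,X).round(0))
E
python3 - <<'E'
from h import *
s=robot.observe(); print(s['t'],s['tcp_pos'],s['tcp_rot'],s['grip_width'])
for c in("top","side"):
    pic(c,c+'0.png')
    for n in("mouth_22","mouth_26","mouth_30","mouth_34","cap_p","brush_tip","stand_top","dropper_bottle_a"): find(n,c)
print(robot.observe()['t'])
E
```

```text
pics
0.0 [173.13268744 625.92746835 213.63962464] [-4.22534261e-01 -3.11291056e+00  2.70118547e-03] 0.9996889938973141
mouth_22 top 0.64 [525. 116. 106.] [274. 183.]
mouth_22 top 0.6 [577. 389. 107.] [188. 166.]
mouth_22 top 0.59 [523.  65. 102.] [290. 184.]
mouth_22 top 0.52 [534. 223. 101.] [240. 180.]
mouth_22 top 0.4 [531. 168. 106.] [257. 181.]
mouth_26 top 0.64 [525. 116. 106.] [274. 183.]
mouth_26 top 0.6 [577. 389. 107.] [188. 166.]
mouth_26 top 0.59 [523.  65. 102.] [290. 184.]
mouth_26 top 0.52 [534. 223. 101.] [240. 180.]
mouth_26 top 0.4 [531. 168. 106.] [257. 181.]
mouth_30 top 0.64 [525. 116. 106.] [274. 183.]
mouth_30 top 0.6 [577. 389. 107.] [188. 166.]
mouth_30 top 0.59 [523.  65. 102.] [290. 184.]
mouth_30 top 0.52 [534. 223. 101.] [240. 180.]
mouth_30 top 0.4 [531. 168. 106.] [257. 181.]
mouth_34 top 0.64 [525. 116. 106.] [274. 183.]
mouth_34 top 0.6 [577. 389. 107.] [188. 166.]
mouth_34 top 0.59 [523.  65. 102.] [290. 184.]
mouth_34 top 0.52 [534. 223. 101.] [240. 180.]
mouth_34 top 0.4 [531. 168. 106.] [257. 181.]
cap_p top 0.64 [ 436. -222.   -1.] [376. 216.]
ca
[... 442 characters left out ...]
.53 [529. 164. 106.] [301. 231.]
mouth_26 side 0.71 [519.  62. 102.] [315. 210.]
mouth_26 side 0.69 [525. 111. 102.] [308. 220.]
mouth_26 side 0.53 [529. 164. 106.] [301. 231.]
mouth_30 side 0.71 [519.  62. 102.] [315. 210.]
mouth_30 side 0.69 [525. 111. 102.] [308. 220.]
mouth_30 side 0.53 [529. 164. 106.] [301. 231.]
mouth_34 side 0.71 [519.  62. 102.] [315. 210.]
mouth_34 side 0.69 [525. 111. 102.] [308. 220.]
mouth_34 side 0.53 [529. 164. 106.] [301. 231.]
cap_p side 0.91 [423. 400.   4.] [318. 345.]
cap_p side 0.79 [459. 315.  -2.] [312. 312.]
cap_p side 0.63 [ 432. -362.   -1.] [367. 175.]
cap_p side 0.63 [416.  71.   0.] [350. 248.]
stand_top side 0.61 [573. 386. 112.] [248. 290.]
0.9
```

```bash
python3 - <<'E'
import cv2
a=cv2.imread('pics/top0.png'); b=cv2.imread('pics/side0.png')
cv2.imwrite('pics/top0c.png',cv2.resize(a[130:270,150:470],None,fx=2.5,fy=2.5,interpolation=cv2.INTER_CUBIC))
E
```

```text
(no output)
```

View pics/top0c.png

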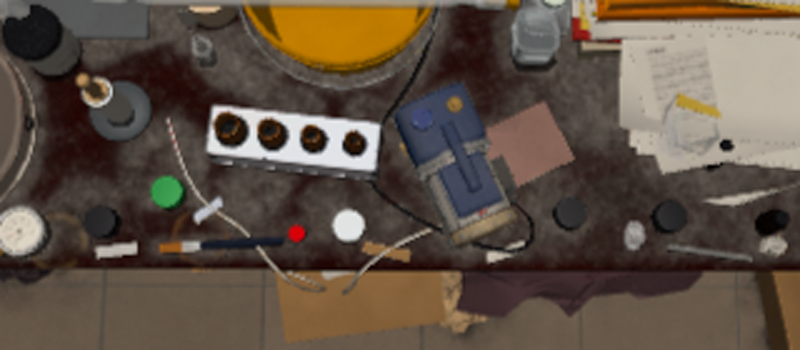

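View pics/side0.png

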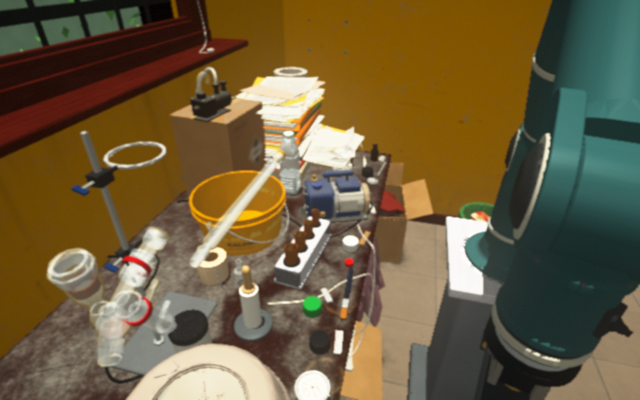

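The top view shows the white rack with four tubes at full-image pixels (240,180) to (290,184), the brush stand at (188,166), and black caps at (191,219), (378,215) and (417,216). A dark object sits at (459,218), a green cap at (217,207) and a white one at (289,220). I'll enlarge to settle the tube order and the dark objects.

```bash
python3 - <<'E'
from h import *
a=cv2.imread('pics/top0.png')
A=cv2.resize(a[160:210,180:310],None,fx=6,fy=6,interpolation=cv2.INTER_CUBIC)
B=cv2.resize(a[175:230,365:495],None,fx=6,fy=5,interpolation=cv2.INTER_CUBIC)
cv2.imwrite('pics/z1.png',np.vstack([A,B])[:, :])
for u,v in((459,218),(441,188)): print(ray('top',u,v,0),ray('top',u,v,26),ray('top',u,v,77))
print(viewer.camera_info('top'))
E
```

```text
[ 429.63441967 -504.72585321    0.        ] [ 426.52191793 -495.10166825   26.        ] [ 420.41662605 -476.22345929   77.        ]
[ 533.14290726 -448.1245692     0.        ] [ 528.03590623 -439.59103123   26.        ] [ 518.01832727 -422.8521683    77.        ]
{'camera_matrix': array([[401.61408849,   0.        , 319.27092734],
       [  0.        , 401.61408849, 197.18084536],
       [  0.        ,   0.        ,   1.        ]]), 'R': array([[ 0.00341531, -0.99982602,  0.01833763],
       [-0.98575055, -0.00645014, -0.16808999],
       [ 0.16817903, -0.01750225, -0.98560108]]), 't': array([ -30.91783049,  491.05813748, 1284.71098503])}
```

View pics/z1.png

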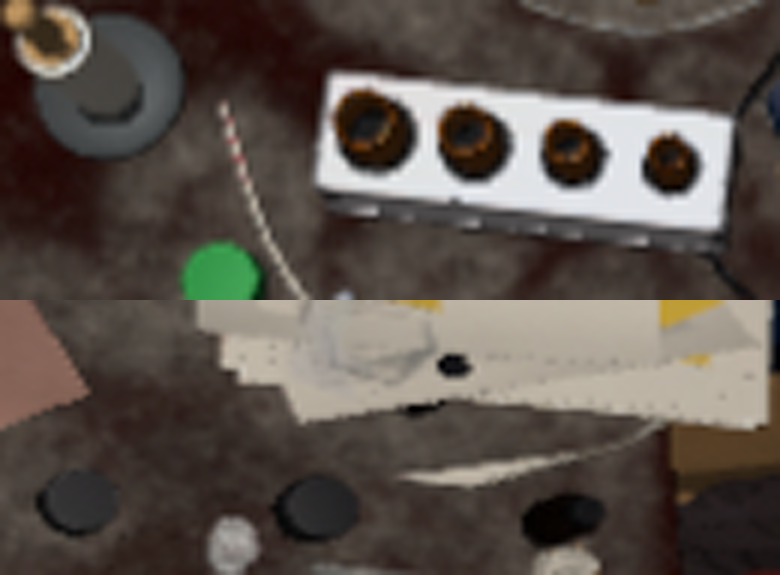

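Tube sizes fall along the row: widest at the left (y≈223), narrowest at the right (y≈65). The black caps meant are at (191,219), (378,215) and (417,216). The tall glossy object at (459,218) is the dropper bottle, and the green and white caps are decoys. Next I'll refine the row and stand positions.

```bash
python3 - <<'E'
from h import *
P=[]
for c in("top","side"):
    im=pic(c,c+'1.png')
    for d in viewer.pinpoint("mouth_30",c):
        X=w(c,d["at"]); u,v=px(c,X); r=ray(c,u,v,102)
        if 40<r[1]<250: P.append(r[:2]); print('m',c,X.round(1),r.round(1))
    for d in viewer.pinpoint("stand_top",c)[:1]:
        X=w(c,d["at"]); print('stand',c,X.round(1),ray(c,*px(c,X),112).round(1))
    for n,z in(("cap_p",0),("tube_brush",12)):
      for d in viewer.pinpoint(n,c):
        X=w(c,d["at"]); print(n,c,round(d['confidence'],2),X.round(1),ray(c,*px(c,X),z).round(1))
P=np.array(P); k=np.round((P[:,1]-P[:,1].min())/54)
# fit centre & angle, spacing 54
from scipy.optimize import least_squares
f=lambda p:(np.c_[p[0]+54*k*np.sin(p[2]),p[1]+54*k*np.cos(p[2])]-P).ravel()
s=least_squares(f,[520,62,0.07],loss='soft_l1'); print(s.x,f(s.x).reshape(-1,2).round(1))
for i in range(4): print('tube',i,s.x[0]+54*i*np.sin(s.x[2]),s.x[1]+54*i*np.cos(s.x[2]))
# rack white top in top image
im=cv2.imread('pics/top1.png'); m=((im.min(2)>120)*255).astype(np.uint8)[155:210,225:310]
m=cv2.morphologyEx(m,cv2.MORPH_CLOSE,np.ones((9,9)))
cs,_=cv2.findContours(m,cv2.RETR_EXTERNAL,cv2.CHAIN_APPROX_NONE); c=max(cs,key=cv2.contourArea)
c=cv2.convexHull(c); W=np.array([ray('top',u+225,v+155,56)[:2] for u,v in c[:,0].astype(float)],np.float32)
print('rack',cv2.minAreaRect(W))
E
```

```text
m top [528.6 116.3 104.6] [529.1 116.6 102. ]
m top [530.4 171.1 102.3] [530.5 171.1 102. ]
m top [535.8 222.  104.1] [536.2 222.3 102. ]
stand top [576.3 389.3 108.8] [575.5 388.3 112. ]
cap_p top 0.62 [424.9 397.6   3.7] [425.4 398.7   0. ]
cap_p top 0.47 [419.1  71.8   1.6] [419.3  71.8   0. ]
cap_p top 0.45 [457.3 312.8  -0.9] [457.2 312.6   0. ]
cap_p top 0.43 [ 438.1 -223.2   -1.6] [ 437.9 -222.9    0. ]
cap_p top 0.41 [ 431.5 -357.6    0.8] [ 431.6 -357.8    0. ]
cap_p top 0.4 [522.5  65.2 103.3] [543.6  71.    0. ]
tube_brush top 0.67 [577.8 385.8  10.6] [577.5 385.4  12. ]
m side [535.7 223.7  99.3] [534.6 226.8 102. ]
m side [527.5 112.8 101.8] [527.4 113.  102. ]
m side [517.4  61.8  98.9] [516.2  66.2 102. ]
m side [529.  163.7 105. ] [530.2 160.  102. ]
cap_p side 0.78 [422.  400.4   1.3] [422.2 399.5   0. ]
cap_p side 0.76 [415.5  72.9   1. ] [415.7  71.6   0. ]
cap_p side 0.63 [ 433.5 -361.6   -1.9] [ 433.1 -358.1    0. ]
cap_p side 0.57 [459.1 310.9  -3.5] [458.3 313.7   0. ]
tube_brush side 0.44 [ 431.2 -363.1    0.6] [ 429.1 -342.3   12. ]
[5.20739304e+02 6.26134904e+01 9.22174075e-02] [[-3.4 -0.2]
 [ 0.2 -1. ]
 [-0.6  1.6]
 [ 1.  -2.9]
 [-1.7  3.3]
 [ 4.5 -3.6]
 [ 0.4 10.2]]
tube 0 520.7393044593294 62.61349043091993
tube 1 525.7119894698543 116.384043745779
tube 2 530.6846744803792 170.15459706063805
tube 3 535.6573594909041 223.92515037549714
rack ((523.941650390625, 143.7183074951172), (223.26495361328125, 76.97870635986328), 84.17048645019531)
```

View pics/top1.png

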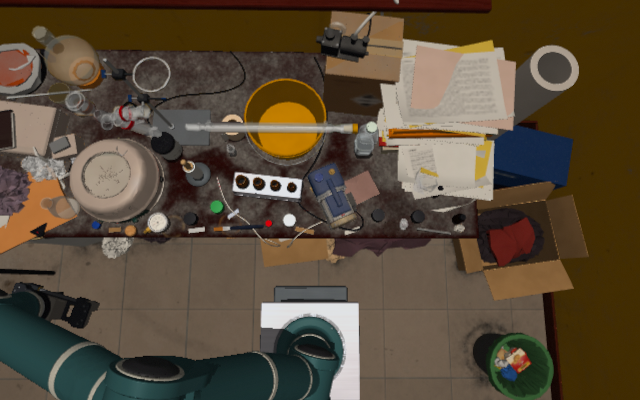

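```bash
cat >> h.py <<'E'
def rot(th):
    a=(th+np.pi/2)/2; return np.pi*np.array([np.cos(a),np.sin(a),0])
TH=-0.097   # tool y perpendicular to row
U=np.array([np.sin(.097),np.cos(.097)]); C=np.array([528.2,143.5]); N=np.array([U[1],-U[0]])
TUBE={22:C-81*U,26:C-27*U,30:C+27*U,34:C+81*U}
STAND=np.array([576,388.])
E
python3 - <<'E'
from h import *
for nm,p in [('stand',[576,388,230]),('t22',[*TUBE[22],240]),('capA',[424,399,60]),('capB',[437,-222,60]),('capC',[432,-358,60])]:
    for th in (TH,TH+np.pi,TH+np.pi/2,TH-np.pi/2):
        q=kin.ik(p,rot(th)); print(nm,round(th,2),None if q is None else np.round(q,2))
E
```

```text
stand -0.1 [-0.91  0.55  0.39  1.49 -0.22  1.15 -0.57]
stand 3.04 [-0.5   0.55 -0.21  1.45  0.12  1.16  2.31]
stand 1.47 [-0.7   0.53  0.09  1.47 -0.05  1.14  0.87]
stand -1.67 [-1.1   0.6   0.7   1.5  -0.4   1.19 -2.  ]
t22 -0.1 [-0.71  0.24  0.62  1.91 -0.16  1.03 -0.11]
t22 3.04 [-0.35  0.22  0.19  1.89 -0.05  1.03  2.91]
t22 1.47 [-0.57  0.23  0.46  1.91 -0.12  1.03  1.41]
t22 -1.67 [-0.89  0.28  0.84  1.92 -0.24  1.04 -1.61]
capA -0.1 [-1.04  0.56  0.3   1.9  -0.24  0.72 -0.7 ]
capA 3.04 [-0.59  0.58 -0.29  1.86  0.23  0.73  2.04]
capA 1.47 [-0.83  0.55  0.02  1.88 -0.02  0.71  0.68]
capA -1.67 [-1.27  0.62  0.61  1.91 -0.5   0.77 -2.04]
capB -0.1 [-0.16  0.52  0.7   2.13 -0.54  0.67  0.81]
capB 3.04 [-0.54  0.94  1.34  2.15 -1.11  1.07 -1.82]
capB 1.47 [-0.12  0.5   0.65  2.13 -0.5   0.66  2.34]
capB -1.67 [-0.12  0.5   0.65  2.13 -0.49  0.66 -0.8 ]
capC -0.1 [ 0.09  0.63  0.72  1.97 -0.59  0.77  1.05]
capC 3.04 [-0.24  1.04  1.34  1.98 -1.14  1.17 -1.65]
capC 1.47 [ 0.12  0.61  0.67  1.97 -0.55  0.75  2.59]
capC -1.67 [ 0.03  0.65  0.8   1.97 -0.66  0.79 -0.46]
```

The arm is parked to the left of the desk. The drum at (115,178) and the glass rod at (270,127) are the things to clear, so I'll go in high and grip the brush with the fingers closing across the row.

```bash
python3 - <<'E'
from h import *
p=robot.observe()['tcp_pos']; 
robot.servo_line([p[0],p[1],380],feed=250)
robot.movep([480,330,380],rot(TH))
robot.movep([*STAND,262],rot(TH))
robot.servo_line([*STAND,190],feed=150)
s=robot.observe(); print(s['t'],s['contact_force'].round(1) if hasattr(s['contact_force'],'round') else s['contact_force'])
robot.servo_line([*STAND,123],feed=80)
s=robot.observe(); print(s['t'],s['tcp_pos'],s['contact_force'])
grip(0.25,10); s=robot.observe(); print(s['grip_width'],s['contact_force'])
grip(0.0,25); s=robot.observe(); print(s['t'],s['grip_width'],s['grip_force'],s['contact_force'])
E
```

```text
5.1083 [ 0.5 -0.2  0.2]
6.0917 [576.45538139 388.15242917 123.51976936] [ 0.57215548  0.28277427 -0.76633151]
0.24898991899337705 [-0.83331989  1.2495506  -0.81386915]
7.4333 0.18851182792839352 24.99969022697769 [-0.03579798  0.72536731  0.60628175]
```

```bash
python3 - <<'E'
from h import *
robot.servo_line([*STAND,245],feed=150)
s=robot.observe(); print(s['t'],s['grip_width'],s['contact_force'])
robot.servo_line([*TUBE[22],245],feed=200)
robot.servo_line([*TUBE[22],229],feed=80); robot.hold(.2)
s=robot.observe(); print(s['t'],s['tcp_pos'],s['contact_force'])
z=s['tcp_pos'][2]-111
ims=[]
for c in('top','side'):
    im=pic(c,c+'2.png')
    u,v=px(c,[*TUBE[22],102]).astype(int); print(c,px(c,[*TUBE[22],102]),px(c,[*TUBE[22],z]))
    ims.append(cv2.resize(im[v-50:v+35,u-45:u+45,::-1],None,fx=4.4,fy=5,interpolation=cv2.INTER_CUBIC))
    find('brush_tip',c); find('mouth_22',c)
cv2.imwrite('pics/z2.png',np.hstack(ims))
E
```

```text
8.4 0.18941045345136162 [ 0.66634659 -0.21337107 -1.63226978]
10.75 [520.6065517   62.9099611  229.27826401] [-0.22565064 -0.65540008 -0.73441398]
top [290.77908047 184.71664196] [290.51026981 183.68130828]
mouth_22 top 0.58 [536. 226. 100.] [239. 180.]
side [314.68909459 210.4563586 ] [314.68026877 205.49180642]
brush_tip side 0.79 [519.  57. 118.] [316. 204.]
mouth_22 side 0.92 [536. 221. 101.] [291. 246.]
mouth_22 side 0.68 [530. 165. 103.] [300. 232.]
mouth_22 side 0.66 [525. 115. 101.] [308. 222.]
mouth_22 side 0.6 [518.  67. 105.] [315. 211.]
```

View pics/z2.png

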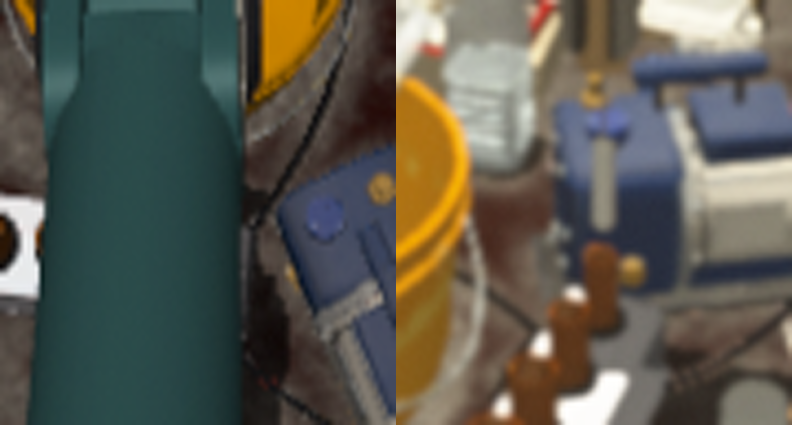

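The crop shows the brush tip just above the 22 mm tube at side pixel ≈(316,205). It lines up within a millimetre or two, and the top view is blocked by the arm. I'll lower it by feel.

```bash
cat >> h.py <<'E'
BR=111.0
def force(n=3):
    f=[]
    for _ in range(n): robot.hold(.02); f.append(robot.observe()['contact_force'])
    return np.mean(f,0)
def probe(xy,z0,z1,step=4,lim=4,feed=60):
    """lower from z0 to z1 until fz changes by lim; returns z reached, ok, dF"""
    b=force(); z=z0
    while z>z1:
        z=max(z1,z-step); robot.servo_line([*xy,z],feed=feed); d=force(2)-b
        if abs(d[2])>lim or np.hypot(d[0],d[1])>lim+2: return z,False,d
    return z,True,d
def search(xy,z0,z1,offs,**k):
    for o in offs:
        q=np.array(xy)+o[0]*U+o[1]*N
        robot.servo_line([*q,z0],feed=120)
        z,ok,d=probe(q,z0,z1,**k); print('off',o,'z',round(z,1),ok,np.round(d,1),'t',round(robot.observe()['t'],1),flush=True)
        if ok: return q,o
        robot.servo_line([*q,z0],feed=120)
    return None,None
OFF=[(0,0),(2.5,0),(-2.5,0),(0,2.5),(0,-2.5),(2.5,2.5),(-2.5,2.5),(2.5,-2.5),(-2.5,-2.5),(4.5,0),(-4.5,0),(0,4.5),(0,-4.5)]
E
python3 - <<'E'
from h import *
q,o=search(TUBE[22],BR+106,BR+80,OFF,step=5); print(q,o)
E
```

```text
off (0, 0) z 191.0 True [ 0.6  1.5 -0. ] t 13.1
[520.35531529  62.88076581] (0, 0)
```

```bash
python3 - <<'E'
from h import *
def scrub(d):
    q=TUBE[d]
    if d!=22:
        robot.servo_line([*q,BR+114],feed=180)
        q,o=search(q,BR+107,BR+85,OFF,step=7)
        if q is None: return False
    z,ok,f=probe(q,BR+80,BR+24,step=14,lim=10); robot.hold(.1); s=robot.observe()
    print(d,z,ok,f.round(1),'tip depth',102-(s['tcp_pos'][2]-BR),s['tcp_pos'].round(1),s['grip_width'])
    robot.servo_line([*q,BR+114],feed=120); robot.hold(.1); return ok
for d in(22,26,30,34):
    if not scrub(d): break
print(robot.observe()['t'])
E
```

```text
22 135.0 True [ 0.4 -0.8  0.4] tip depth 77.96857745400578 [520.4  62.7 135. ] 0.18718060183454396
off (0, 0) z 196.0 True [ 0.7  0.1 -0. ] t 17.8
26 135.0 True [ 0.8 -0.6 -0.2] tip depth 77.89073158375996 [525.7 116.6 135.1] 0.18659345184051906
off (0, 0) z 196.0 True [-0.1  0.7  0.1] t 22.6
30 135.0 True [-0.1 -0.1  0.8] tip depth 77.91556120517683 [530.9 170.4 135.1] 0.19066358523377938
off (0, 0) z 196.0 True [-0.4 -0.3  0.1] t 27.5
34 135.0 True [ 0.1 -0.5  1.1] tip depth 77.88452780592766 [536.2 224.1 135.1] 0.1885799953158511
30.3667
```

```bash
python3 - <<'E'
from h import *
robot.servo_line([*TUBE[34],245],feed=150)
robot.servo_line([*STAND,245],feed=180); robot.hold(.1)
print(probe(STAND,245,205,step=10,lim=4)); print(probe(STAND,205,124,step=20,lim=6))
grip(0.45); robot.hold(.3); s=robot.observe(); print(s['contact_force'])
robot.servo_line([*STAND,200],feed=120); robot.servo_line([*STAND,265],feed=200)
robot.movep([424,390,240],rot(TH)); robot.hold(.1)
robot.movep([330,300,300],rot(TH))
for c in('top','side'):
    pic(c,c+'3.png'); find('tube_brush',c); find('cap_p',c)
ims=[]
for c,(u,v) in(('top',(200,190)),('side',(290,300))):
    im=cv2.imread(f'pics/{c}3.png'); ims.append(cv2.resize(im[v-60:v+60,u-60:u+60],(400,400),interpolation=cv2.INTER_CUBIC))
cv2.imwrite('pics/z3.png',np.hstack(ims)); print(robot.observe()['t'])
E
```

```text
(205, True, array([-0.25058683, -0.49278677, -0.4086902 ]))
(124, True, array([ 0.28838162,  0.11861201, -0.60887555]))
[-0.22928097 -0.36206798  0.39307425]
tube_brush top 0.5 [574. 382.  11.] [198. 174.]
cap_p top 0.68 [458. 310.  -0.] [219. 208.]
cap_p top 0.61 [ 417. -330.    2.] [408. 221.]
cap_p top 0.6 [419.  77.  -0.] [288. 220.]
cap_p top 0.43 [ 438. -225.    1.] [377. 215.]
cap_p side 0.93 [460. 315.  -5.] [312. 313.]
cap_p side 0.73 [414.  73.   2.] [350. 248.]
cap_p side 0.68 [421. 401.   2.] [318. 346.]
39.4667
```

View pics/z3.png

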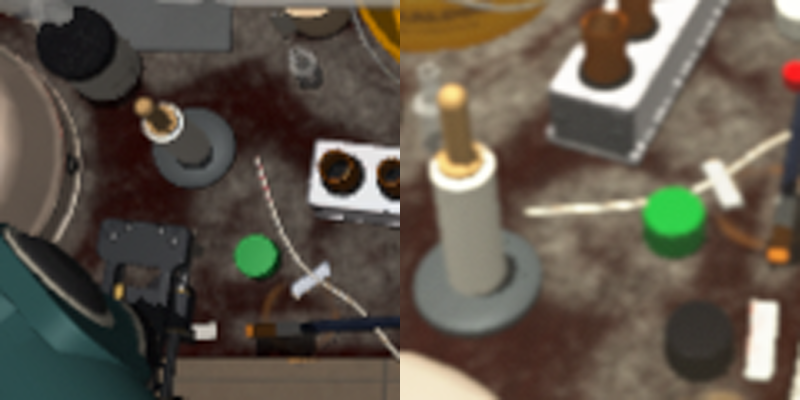

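The brush hangs upright in the stand, collar on top (side crop, pixel ≈(308,286)). Of the caps, only the right-hand one has shifted, to about (417,-330); the left-hand one is unchanged at side pixel (318,346). I'll take the left cap, squeeze it from two directions to centre it, then feel its bore over the 22 mm tube.

```bash
cat >> h.py <<'E'
ZC=5.0
def pick(xy,th2=TH+np.pi/2,zsafe=110):
    """centre the cap by a light squeeze across, then grip with tool y = TH"""
    grip(0.72,6)
    robot.movep([*xy,zsafe],rot(th2)); robot.servo_line([*xy,ZC],feed=120)
    grip(0.0,6); s=robot.observe(); print('squeeze1 mm',s['grip_width']*92,s['contact_force'].round(1))
    grip(0.72); robot.servo_line([*xy,55],feed=150)
    robot.movep([*xy,55],rot(TH)); robot.servo_line([*xy,ZC],feed=120)
    grip(0.0,30); s=robot.observe(); print('squeeze2 mm',s['grip_width']*92,s['tcp_pos'].round(1),s['contact_force'].round(1),'t',s['t'])
    robot.servo_line([*xy,150],feed=180)
def slide(q,z,d,lim=3,mx=9,step=1.0):
    """move along d until side force exceeds lim"""
    b=force(2); k=0
    while k<mx:
        k+=step; robot.servo_line([*(q+k*d),z],feed=40); f=abs((force(2)-b)[:2]@d)
        if f>lim: break
    robot.servo_line([*q,z],feed=60); return k,round(float(f),1)
E
python3 - <<'E'
from h import *
pick(np.array([423,399.5]))
robot.movep([*TUBE[22],150],rot(TH))
q,o=search(TUBE[22],ZC+107,ZC+92,OFF[:9],step=5,lim=5); print(q,o)
if q is not None:
    z=ZC+92
    for n,d in(('U',U),('-U',-U),('N',N),('-N',-N)): print(n,slide(q,z,d))
print(robot.observe()['t'])
E
```

```text
squeeze1 mm 41.43085521257536 [-0.5 -1.3  3.7]
squeeze2 mm 41.352285587056734 [423.2 399.9   5.6] [-0.2 -1.2  4.4] t 46.3
off (0, 0) z 97.0 True [ 0.7 -0.2  0. ] t 49.9
[520.35531529  62.88076581] (0, 0)
U (5.0, 3.3)
-U (7.0, 4.6)
N (6.0, 5.2)
-N (5.0, 3.1)
57.6083
```

```bash
cat >> h.py <<'E'
def place(d,off,offs=((0,0),(1.2,0),(-1.2,0),(0,1.2),(0,-1.2),(1.2,1.2),(-1.2,1.2),(1.2,-1.2),(-1.2,-1.2))):
    q0=TUBE[d]+off[0]*U+off[1]*N
    robot.servo_line([*q0,ZC+115],feed=200)
    q,o=search(q0,ZC+106,ZC+90,offs,step=4,lim=6)
    if q is None: return None
    r=probe(q,ZC+90,ZC+81.5,step=3,lim=12); print('seat',r)
    grip(0.72); robot.hold(.2); z=robot.observe()['tcp_pos'][2]
    robot.servo_line([*q,160],feed=150); return q
E
python3 - <<'E'
from h import *
q=robot.observe()['tcp_pos']; robot.servo_line([q[0],q[1],ZC+115],feed=120)
print(place(30,(-1,.5)),robot.observe()['t'])
E
```

```text
off (0, 0) z 95.0 True [ 2.5  0.6 -1.7] t 60.1
seat (86.5, True, array([-1.94897813,  0.68660279,  9.06667708]))
[531.21569654 169.3293549 ] 62.35
```

The 9 N reaction at the end of the stroke says the first cap is home on the 30 mm tube. Looking again for the two others.

```bash
python3 - <<'E'
from h import *
robot.movep([430,120,260],rot(TH))
for c in('top','side'):
    pic(c,c+'4.png'); 
    for d in viewer.pinpoint('cap_p',c):
        X=w(c,d["at"]); print(c,round(d['confidence'],2),X.round(0),ray(c,*px(c,X),0).round(1),ray(c,*px(c,X),82).round(1))
A=cv2.imread('pics/top4.png')[150:240,360:480]; B=cv2.imread('pics/side4.png')[180:270,260:380]
cv2.imwrite('pics/z4.png',np.hstack([cv2.resize(i,(400,300),interpolation=cv2.INTER_CUBIC) for i in(A,B)]))
E
```

```text
top 0.69 [ 436. -223.   -1.] [ 435.5 -222.6    0. ] [ 425.3 -209.4   82. ]
top 0.67 [ 414. -333.    2.] [ 414.5 -333.     0. ] [ 405.6 -313.1   82. ]
top 0.65 [415.  75.  -4.] [415.   74.9   0. ] [406.1  70.   82. ]
top 0.63 [458. 312.  -2.] [457.8 311.5   0. ] [446.3 292.2  82. ]
side 0.75 [532. 169.  81.] [563.4  73.5   0. ] [531.7 170.   82. ]
side 0.71 [417.  72.   0.] [416.8  72.    0. ] [402.8 168.8  82. ]
side 0.67 [458. 312.  -2.] [457.6 314.   -0. ] [438.7 381.3  82. ]
side 0.47 [ 412. -335.   -1.] [ 412.3 -333.8    0. ] [ 398.9 -187.9   82. ]
```

View pics/z4.png

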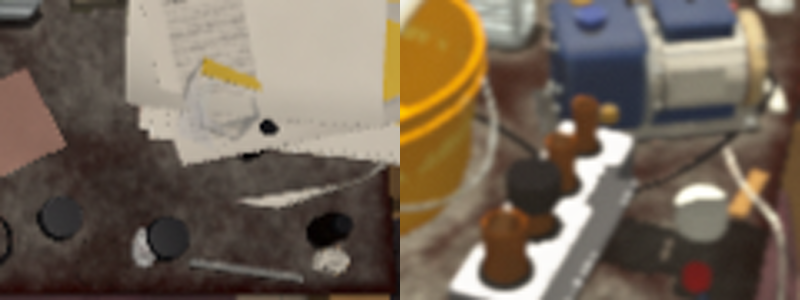

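The crop shows the first cap seated on its tube. Cap B is at top pixel (378,216), cap C at (410,221) beside a crumpled scrap, and the dropper bottle at (459,218). I'll skip the sideways squeeze for these two because the pump and the scrap are close by; the bore probe will centre them.

```bash
cat >> h.py <<'E'
def pick1(xy):
    grip(0.75,30)
    robot.movep([*xy,200],rot(TH)); robot.servo_line([*xy,60],feed=200); robot.servo_line([*xy,ZC],feed=100)
    grip(0.0,30); s=robot.observe(); print('grip mm',s['grip_width']*92,s['tcp_pos'].round(1),s['contact_force'].round(1),'t',s['t'])
    robot.servo_line([*xy,220],feed=200)
def feel():
    robot.movep([*TUBE[22],220],rot(TH)); robot.servo_line([*TUBE[22],ZC+112],feed=180)
    # known tube offset from first cap
    q0=TUBE[22]-1*U+.5*N
    q,o=search(q0,ZC+107,ZC+92,OFF[:9],step=5,lim=5); print(q,o)
    if q is not None:
        for n,d in(('U',U),('-U',-U),('N',N),('-N',-N)): print(n,slide(q,ZC+92,d))
    print(robot.observe()['t'])
E
python3 - <<'E'
from h import *
pick1(np.array([436.5,-222.7])); feel()
E
```

```text
grip mm 41.4524613159397 [ 436.8 -222.7    5.3] [0.4 0.9 3.6] t 66.8333
off (0, 0) z 97.0 True [0.5 0.2 0.3] t 71.1
[520.75611692  61.83704264] (0, 0)
U (9.0, 0.9)
-U (5.0, 4.2)
N (7.0, 5.1)
-N (7.0, 4.7)
80.225
```

```bash
python3 - <<'E'
from h import *
q=robot.observe()['tcp_pos']; robot.servo_line([q[0],q[1],160],feed=150)
robot.servo_line([*TUBE[34],160],feed=250)
print(place(34,(1.3,.5)),robot.observe()['t'])
E
```

```text
off (0, 0) z 95.0 True [ 5.5  2.8 -1.1] t 83.4
seat (86.5, True, array([-1.59255448, -0.15253645,  7.08604806]))
[536.66823665 225.36469916] 85.6583
```

That one went over the 34 mm tube and seated. Now cap C.

```bash
python3 - <<'E'
from h import *
robot.servo_line([*TUBE[34],220],feed=200)
pick1(np.array([413.4,-333.4])); feel()
E
```

```text
grip mm 41.13881496463089 [ 413.8 -333.5    5.4] [0.  0.1 4. ] t 90.4833
off (0, 0) z 97.0 True [-1.6 -1.3 -1.1] t 95.1
[520.75611692  61.83704264] (0, 0)
U (1.0, 3.8)
-U (2.0, 4.2)
N (2.0, 4.0)
-N (2.0, 6.0)
98.2167
```

Play of only about 2 mm on the 22 mm tube means this is the 24 mm bore, so it belongs here. The 26 mm tube's cap is the missing one.

```bash
python3 - <<'E'
from h import *
q=TUBE[22]-1.5*U+.5*N
print(probe(q,ZC+92,ZC+81.5,step=3.5,lim=12))
grip(0.72); robot.hold(.2); robot.servo_line([*q,160],feed=150)
robot.movep([430,120,300],rot(TH)); robot.movep([380,-150,300],rot(TH)); robot.hold(.3)
for c in('top','side'):
    pic(c,c+'5.png'); find('cap_p',c)
    for d in viewer.pinpoint('cap_p',c):
        X=w(c,d["at"])
        if X[2]>50: print(c,X.round(1),ray(c,*px(c,X),82).round(1))
A=cv2.imread('pics/top5.png')[140:230,150:310]; B=cv2.imread('pics/side5.png')[170:300,230:370]
cv2.imwrite('pics/z5.png',np.hstack([cv2.resize(i,(400,380),interpolation=cv2.INTER_CUBIC) for i in(A,B)])); print(robot.observe()['t'],TUBE)
E
```

```text
(86.5, True, array([-3.52141388,  1.79826286,  6.5398821 ]))
cap_p top 0.69 [517.  65.  84.] [290. 187.]
cap_p top 0.67 [420.  77.  -1.] [288. 220.]
cap_p top 0.65 [538. 221.  81.] [242. 180.]
cap_p top 0.62 [458. 312.  -0.] [218. 208.]
cap_p top 0.53 [533. 170.  85.] [258. 182.]
top [517.1  65.   83.5] [517.4  65.1  82. ]
top [537.7 221.3  80.6] [537.4 221.1  82. ]
top [533.1 170.1  84.6] [533.7 170.4  82. ]
cap_p side 0.81 [536. 221.  85.] [291. 251.]
cap_p side 0.58 [530. 171.  83.] [300. 240.]
cap_p side 0.58 [518.  64.  80.] [315. 218.]
cap_p side 0.54 [459. 312.  -0.] [312. 310.]
cap_p side 0.5 [418.  71.  -1.] [349. 248.]
side [536.3 221.5  84.7] [537.4 218.5  82. ]
side [529.8 170.9  82.8] [530. 170.  82.]
side [518.2  64.2  79.5] [517.3  67.5  82. ]
102.9083 {22: array([520.35531529,  62.88076581]), 26: array([525.5851051 , 116.62692194]), 30: array([530.8148949 , 170.37307806]), 34: array([536.04468471, 224.11923419])}
```

View pics/z5.png

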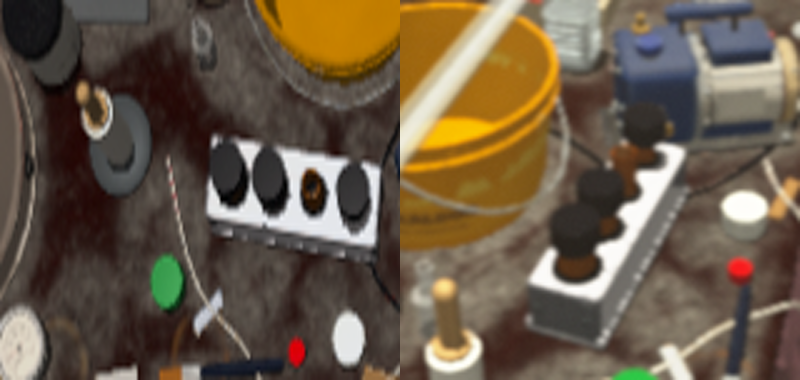

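The picture shows three black caps down on the 34, 30 and 22 mm tubes (top pixels (242,180), (258,182), (290,187)). The 26 mm tube is open, the brush hangs in its stand, and no loose black cap is left. Handing in.

```bash
python3 -c "
from h import *
print(robot.job_done())"
```

```text
the job is handed in; nothing more can be done
None
```

I scrubbed all four tubes narrowest to widest, hung the brush back in its stand, capped the 22, 30 and 34 mm tubes, left the 26 mm tube open because its cap was missing, and handed the job in at about 103 s; no verdict was returned.

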